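# Pin the guide gate and hold the sampling probe in the cup

### The arm

A 7-joint arm with a two-finger parallel gripper is mounted at the origin on the work surface. World frame = base frame: x ahead of the robot, y to its left, z up, the work surface at z = 0. Lengths are in m, angles in rad, forces in N, time in s.
With the tool pointing down it reaches from about 0.4 to 0.875 m from the base axis. Payload 4.4 kg.
Tool frame: the origin (TCP) lies midway between the tips of the shut fingers; the grasp point (between the pads) lies arm.grip_point_offset behind it (arm.grip_point_offset is the distance from the TCP to the grasp point, in m); z points along the fingers, x is the direction in which the jaws open and shut, and the axes are right-handed (so a half turn about z gives the same grasp; the last joint's range is limited). The gripper opens to 85 mm and grips with 20 to 120 N. Pads are 22 mm wide; open, the fingers measure 114 mm over their backs; the gripper's body (76 mm by 85 mm) begins 54 mm behind the grasp point. The pads swing forward as they close: fully open they stand 13 mm farther back than shut.
Start: joints at [-1.411, 0.628, 0.038, 1.517, -0.027, 0.996, -0.02], TCP at [0.146, 0.634, 0.231] pointing down, gripper open.
Joint ranges: [-3.06, 3.06], [-0.37, 2.12], [-1.25, 1.32], [0.18, 2.47], [-1.1, 4.24], [0.23, 1.98], [-2.94, 2.94]. Speed limits (rad/s): [2.57, 2.57, 3.14, 3.14, 3.14, 3.14, 3.14].

### API

Orientations are given as a 3x3 rotation matrix whose columns are the frame's x, y, z axes.
In Python, from station import sensors, eyes, arm gives the robot as it stands. The module is installed in compiled form; this text tells all that it offers.
- The arm moves only by the tool carry_out, never from a script. Its arguments are lists of equal length, an entry for each row: "xyz": the shift along the tool's x, y, z in cm, a list of three; "twist": the turn, a rotation vector about the tool's x, y, z in degrees, a list of three; "claw": the closure, from 0 (fully open) to 1 (shut). A call has 1 to 20 rows; each row is the pose to reach, as a shift and turn from the pose commanded when the call began, along the tool's axes at that moment; what a row does not reach only later rows make up. A row lasts 1/8 s, in which the tool goes at most 62.5 mm and 10.7 degrees, less where a joint would pass 70% of its speed; a pose out of reach is approached as far as the arm can. A call with a gripper value outside its range is refused whole. The fingers move at their own pace and stop on an object; "force" is the grip in N (left out, the last holds). Time passes only in rows, so rows that repeat a pose let the fingers close. It gives the time, the measured TCP pose, the force and the opening at its end, in the units of the state.
- sensors.observe(): the state, without advancing time (a new reading comes with each control period).
- eyes.camera(name): name is "scene" or "top" or "wrist"; returns a dict with "image" (480x640x3 uint8, red, green, blue), "mtx" (3x3 intrinsics, pixels), "xyz" and "orientation" of the camera in the world; the wrist camera has in their place "T_tool_cam" (4x4, takes a point from camera to tool coordinates, whose origin is the TCP and whose axes are the tool frame's). Camera axes: x right, y up, looking along -z (the intrinsics and any distortion apply to the point x, -y, -z); pixel columns grow to the right and rows downward; lengths in m; the calibration is good to about 2 mm. A picture is of the moment at which its call begins: read the wrist's pose just before it. There is no depth.
- arm.job_done(): hands the job in, once; it reports no verdict.
The state is a dict: "time_s": time; "joint_positions": joint angles; "dq": joint speeds; "joint_efforts": joint torques, N m; "tool_pos": TCP position; "tcp_rot": TCP orientation; "ft_force": force on the tool from outside, world axes, zero at the start; "moment": the same for the moment, N m; "grip_width": opening from 0.0 (shut) to 1.0 (fully open).
Only numpy, scipy, OpenCV 4.12 (cv2) and the standard library are available. Lean on these libraries where they do the work, as an engineer would, in place of code of your own. Each camera call takes 0.05 s, during which the arm holds its last target.

### The job

First lock the guide gate: take the headed pin from its white rest, put it through the aligned holes of the fork and the gate's end, push it fully home and let go of it. Then take the long-handled probe from the rack and lower it upright through the middle of the guide hole, with its rod never touching the guide or the cup, until its tip is about halfway down the sample cup beneath. Finish while still holding the probe there, still, upright and centred; nothing else on the bench may be displaced.

Things in the scene. Friction and masses are not known exactly. Their poses are not given: they have to be found in the camera images.
- stand: The guide stand, fixed: aluminium base 110 x 250 x 12 mm. Origin under the base's centre, z up, its y axis runs along the gate from the fork (y = -85 mm) to the hinge post (y = +95 mm). The guide hole and the cup are both centred on its z axis. Tallest point: top of the hinge post, 122 mm.
- gate (a joint): Hinge angle of the gate, a flat steel bar 10 mm thick lying level across the stand, top face 105 mm above the bench. 0 = shut against its stop with holes aligned (it starts so); grows to 1.2 rad as it swings open, its free end towards the robot side. The hinge is held only by light friction (0.4 N m) until pinned.
- guide_hole (a point): Centre of the guide hole at the gate's top face (z up): a round through hole 20 mm in diameter in the 50 x 50 mm wide part of the gate, 10 mm deep.
- fork_hole (a point): Centre of the mouth of the pin hole on top of the fork, 114 mm above the bench, z up. A vertical round hole 12 mm in diameter with a 2 mm chamfer runs down through the upper tine (8 mm thick), the gate's end (10 mm) and the lower tine (8 mm), with 1 mm gaps: 28 mm in all, open below. Fork tines are 44 x 40 mm.
- cup_rim (a point): Centre of the mouth of the clear plastic sample cup, fixed on the stand under the guide hole, 70 mm above the bench and 25 mm below the underside of the gate. z up. Mouth 38 mm inside, tapering to about 32 mm inside at the floor, which is 50 mm below the rim.
- pin_rest: White block 65 x 65 x 50 mm, fixed, with a 12 mm hole in its top in which the pin stands. Origin under its centre.
- pin: The headed pin, steel, 70 g (may vary by a fifth): cylindrical head 22 mm in diameter and 24 mm tall above a shank 8 mm in diameter and 40 mm long with a tapered end. Origin at the underside of the head (where the shank begins), z up. At the start it hangs upright in its rest, head resting on the rest's top, 50 mm above the bench. Fully home, the underside of its head rests on the fork's top.
- pin_tip (a point): Lower end of the pin's shank, 40 mm below the pin's origin.
- rack: Aluminium rack, fixed: a plate 70 x 140 x 8 mm on end legs, top 115 mm above the bench, two 14 mm holes 70 mm apart along its y axis. Origin under its centre, z up. The probe hangs in one hole, the stirrer in the other.
- probe: The probe, about 120 g (may vary by a fifth): black cylindrical handle 26 mm in diameter and 60 mm tall (with a 4 mm steel disc on top) above a steel rod 8 mm in diameter and 100 mm long. Origin at the underside of the handle where the rod begins, z up. At the start the handle stands upright on the rack's top (115 mm above the bench) with the rod hanging through a hole; the longer-handled one of the two things in the rack.
- probe_tip (a point): Lower end of the probe's rod, 100 mm below the probe's origin.
- stirrer: A bystander hanging in the other hole of the rack: steel rod 6 mm diameter, 85 mm long, under a black head that is a ball 26 mm in diameter (head 31 mm tall in all, clearly shorter than the probe's handle). Origin at the underside of the head, z up. Leave it alone.
- tube_rack: A bystander: pink rack 90 x 120 x 30 mm full of white tubes, 52 mm tall overall. Origin under its centre.
- reagent: A bystander: clear bottle with white cap, 64 mm diameter, 120 mm tall. Origin under its centre.
- jar: A bystander: amber jar with black lid, 56 mm diameter, 65 mm tall. Origin under its centre.
- beaker: A bystander: open glass beaker, 60 mm diameter at the mouth, 75 mm tall. Origin under its centre.
- spatula: A bystander: steel spatula, 160 mm long, lying flat. Its own x runs along it.
- stopper: A bystander: dark rubber stopper, 28 mm diameter, 22 mm tall. Origin under its centre.

How it is judged:
By the outcome, as a careful person would: the job done as asked, in the order asked, and still so for the second after the job is handed in, while the arm keeps its last pose, push and grip.
It also fails if it takes over 61 s, if anything falls off the work surface, if the arm or the gripper's body presses on something with over 40 N, if the wrist force passes 120 N, or if a joint passes its speed limit or range.

## Working session

There is one attempt and no reset: what is moved stays moved. The work goes in short steps, Python scripts to look and compute and a tool call to move; the robot and the scene stay as the last step left them, time stands still between calls to the robot, and variables do not carry over. Pictures are saved under pics/ and viewed, and the job is handed in when it is done.

Besides the shell and the picture viewer there is one more tool, called after "Request:" as name(argument=value, ...), one argument or row to a line, values as JSON. carry_out: Moves the arm, as the interface text tells. Its arguments: {"type":"object","properties":{"xyz":{"type":"array","items":{"type":"array","items":{"type":"number"}}},"twist":{"type":"array","items":{"type":"array","items":{"type":"number"}}},"claw":{"type":"array","items":{"type":"number"}},"force":{"type":"number"}},"required":["xyz","twist","claw"]}

```bash
mkdir -p pics; ls; python3 - <<'E'
from station import sensors, eyes, arm
import cv2, numpy as np
np.set_printoptions(precision=4,suppress=True)
s=sensors.observe()
print(s); print(arm.grip_point_offset)
for n in ("scene","top","wrist"):
    c=eyes.camera(n)
    cv2.imwrite(f"pics/{n}0.png",c["image"][:,:,::-1])
    print(n,{k:v for k,v in c.items() if k!="image"})
E
```

```text
pics
{'time_s': 0.0, 'joint_positions': array([-1.4108,  0.6293,  0.0385,  1.5184, -0.027 ,  0.9963, -0.02  ]), 'dq': array([-0.0004, -0.0002, -0.0007, -0.0011,  0.0008,  0.0007, -0.001 ]), 'joint_efforts': array([ -0.0004, -56.3397,   1.2263, -19.345 ,   0.011 ,   0.0103,
        -0.    ]), 'tool_pos': array([0.1454, 0.6329, 0.2304]), 'tcp_rot': array([[ 0.2239,  0.9746, -0.0004],
       [ 0.9746, -0.2239, -0.0018],
       [-0.0019,  0.    , -1.    ]]), 'ft_force': array([-0.0718, -0.7431, -0.2953]), 'moment': array([ 0.0046, -0.0265,  0.0011]), 'grip_width': 0.9995110777350554}
0.0187
scene {'mtx': array([[441.4959,   0.    , 316.4872],
       [  0.    , 441.4959, 241.2982],
       [  0.    ,   0.    ,   1.    ]]), 'xyz': array([1.0336, 0.1279, 0.7541]), 'orientation': array([[-0.2466, -0.796 ,  0.5527],
       [ 0.9691, -0.2072,  0.134 ],
       [ 0.0078,  0.5687,  0.8225]])}
top {'mtx': array([[594.0074,   0.    , 326.4642],
       [  0.    , 594.0074, 240.9097],
       [  0.    ,   0.    ,   1.    ]]), 'xyz': array([ 0.5106, -0.0123,  1.3228]), 'orientation': array([[-0.0279,  0.9982, -0.0525],
       [-0.9996, -0.028 , -0.0007],
       [-0.0021,  0.0525,  0.9986]])}
wrist {'mtx': array([[432.818 ,   0.    , 325.1414],
       [  0.    , 432.818 , 246.7961],
       [  0.    ,   0.    ,   1.    ]]), 'T_tool_cam': array([[ 1.    ,  0.0012,  0.0013,  0.0007],
       [ 0.0015, -0.9578, -0.2875, -0.0713],
       [ 0.0009,  0.2875, -0.9578, -0.1426],
       [ 0.    ,  0.    ,  0.    ,  1.    ]])}
```

View pics/scene0.png

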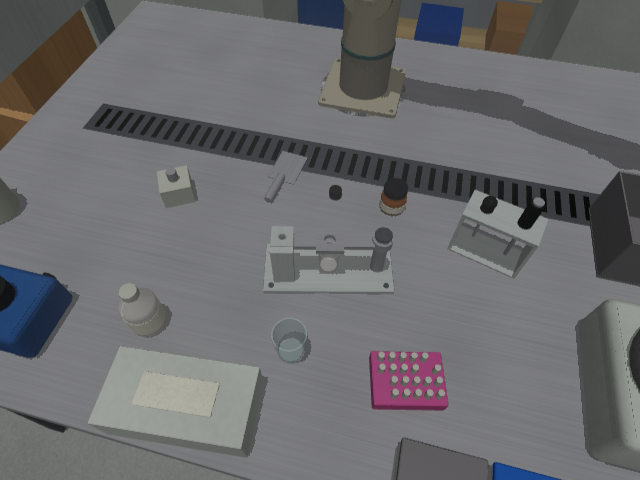

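View pics/top0.png

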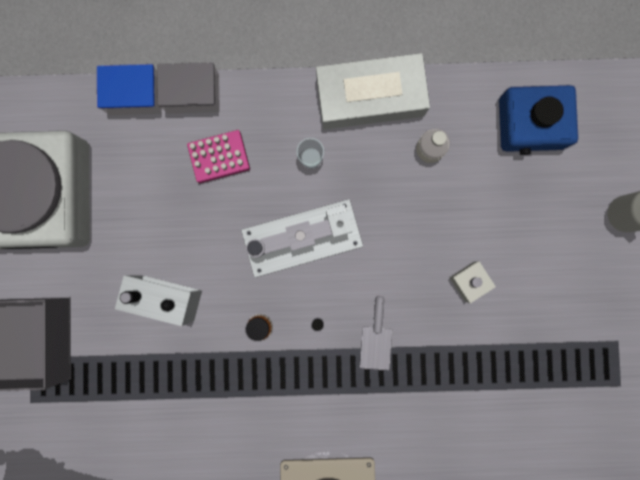

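View pics/wrist0.png

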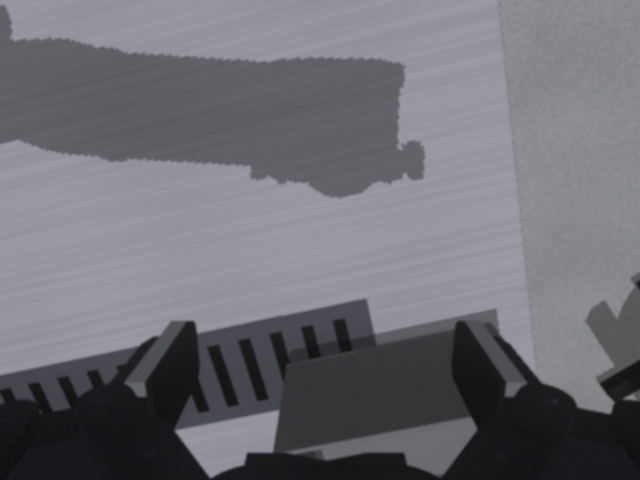

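```bash
cat > h.py <<'E'
from station import sensors, eyes, arm
import cv2, numpy as np
from scipy.spatial.transform import Rotation as R
np.set_printoptions(precision=4,suppress=True)
def cam(n,save=None):
    s=sensors.observe(); c=eyes.camera(n)
    if n=="wrist":
        T=np.eye(4);T[:3,:3]=s["tcp_rot"];T[:3,3]=s["tool_pos"];T=T@c["T_tool_cam"]
        c["xyz"]=T[:3,3];c["orientation"]=T[:3,:3]
    if save: cv2.imwrite(f"pics/{save}.png",c["image"][:,:,::-1])
    return c
def ray(c,uv):
    K=c["mtx"];d=np.array([(uv[0]-K[0,2])/K[0,0],-(uv[1]-K[1,2])/K[1,1],-1.])
    return c["xyz"],c["orientation"]@d
def atz(c,uv,z):
    o,d=ray(c,uv);return o+d*(z-o[2])/d[2]
def proj(c,p):
    q=c["orientation"].T@(np.asarray(p)-c["xyz"]);K=c["mtx"]
    return np.array([K[0,2]+K[0,0]*q[0]/-q[2],K[1,2]-K[1,1]*q[1]/-q[2]])
def crop(c,name,x0,y0,w,h,f):
    im=c["image"][y0:y0+h,x0:x0+w,::-1]
    cv2.imwrite(f"pics/{name}.png",cv2.resize(im,None,fx=f,fy=f,interpolation=cv2.INTER_CUBIC))
E
python3 - <<'E'
from h import *
c=cam("top"); crop(c,"t_a",100,190,280,150,2.8); crop(c,"t_b",300,190,200,150,4)
c=cam("scene"); crop(c,"s_a",240,210,180,100,4); crop(c,"s_b",140,150,80,70,6); crop(c,"s_c",430,180,130,110,5)
E
```

```text
(no output)
```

View pics/t_a.png

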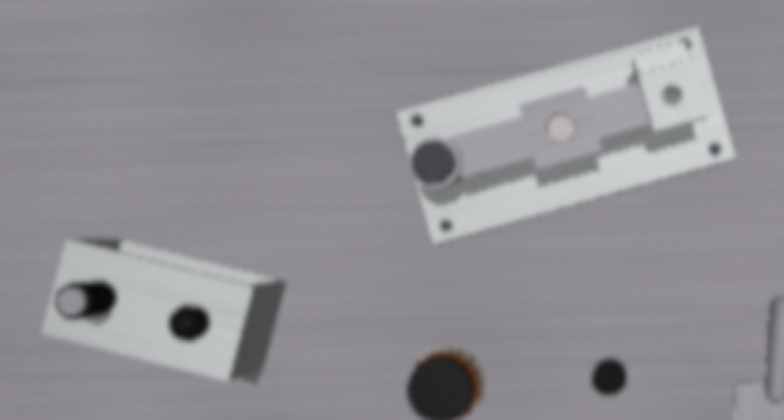

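View pics/t_b.png

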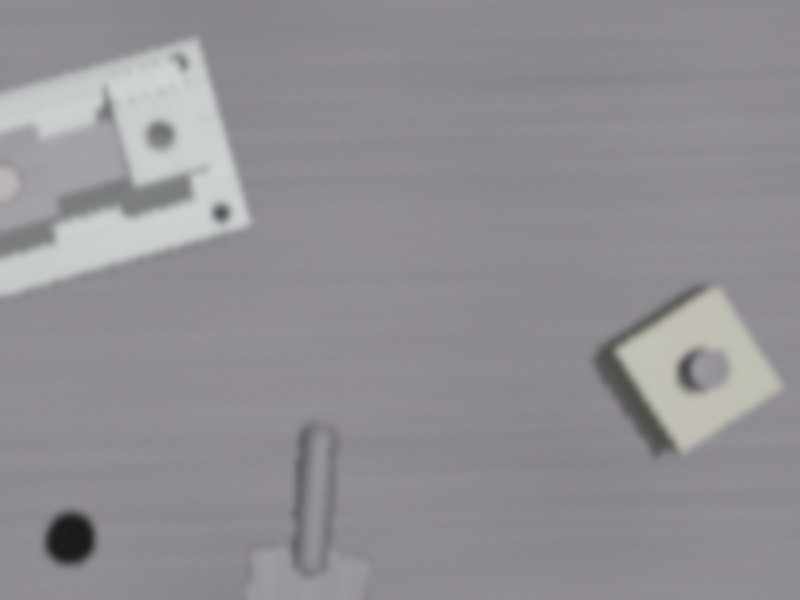

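View pics/s_a.png

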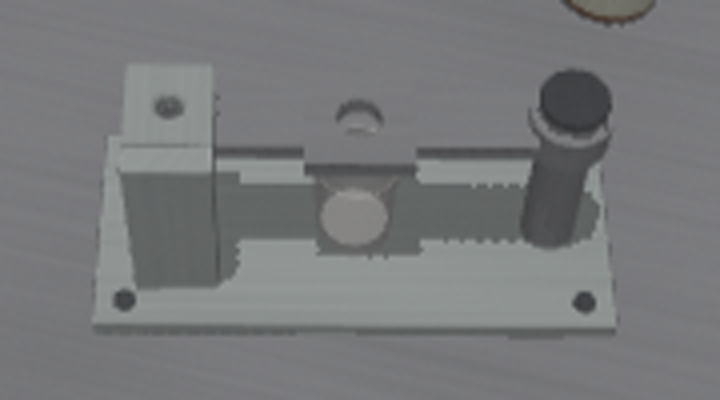

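View pics/s_c.png

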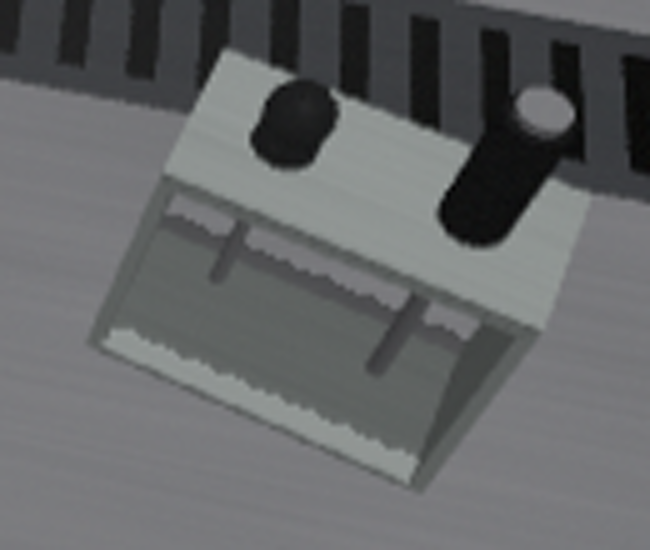

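```bash
python3 - <<'E'
from h import *
t=cam("top");s=cam("scene")
q=[("fork",(340,223.5),(282,236.5),.114),("guide",(300,235.4),(329.8,239.3),.105),("pin",(476.8,282.3),(172,172.5),.074),("probe",(125.4,297.5),(539,202.2),.179),("post",(255,247.8),(383.6,234.5),.122)]
for n,a,b,z in q: print(n,atz(t,a,z),atz(s,b,z))
E
```

```text
fork [ 0.609  -0.0401  0.114 ] [ 0.6089 -0.0381  0.114 ]
guide [0.5875 0.0425 0.105 ] [0.5872 0.0442 0.105 ]
pin [ 0.4806 -0.3241  0.074 ] [ 0.4832 -0.3185  0.074 ]
probe [0.4728 0.3774 0.179 ] [0.4741 0.3795 0.179 ]
post [0.5639 0.1334 0.122 ] [0.565  0.1358 0.122 ]
```

View pics/s_b.png

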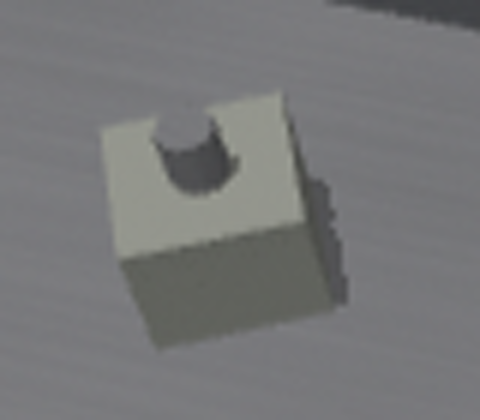

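```bash
cat >> h.py <<'E'
def Rdown(yaw): # tool x at angle yaw (deg) in world, z down
    a=np.radians(yaw);x=np.array([np.cos(a),np.sin(a),0]);z=np.array([0,0,-1.]);return np.c_[x,np.cross(z,x),z]
def delta(p,yaw):
    s=sensors.observe();Rt=s["tcp_rot"]
    return Rt.T@(np.asarray(p)-s["tool_pos"])*100, np.degrees(R.from_matrix(Rt.T@Rdown(yaw)).as_rotvec())
E
python3 - <<'E'
from h import *
for p in [(.45,.35,.25),(.52,0,.25),(.482,-.321,.17)]: print(*delta(p,90))
E
```

```text
[-20.8025  36.027   -1.8848] [ -0.005    0.0231 -12.9383]
[-53.3466  50.6859  -1.872 ] [ -0.005    0.0231 -12.9383]
[-85.4792  54.1699   6.141 ] [ -0.005    0.0231 -12.9383]
```

Request:
carry_out(
  xyz=[
    [-20.8,36,-1.9],
    [-20.8,36,-1.9],
    [-20.8,36,-1.9],
    [-20.8,36,-1.9],
    [-20.8,36,-1.9],
    [-20.8,36,-1.9],
    [-53.3,50.7,-1.9],
    [-53.3,50.7,-1.9],
    [-53.3,50.7,-1.9],
    [-53.3,50.7,-1.9],
    [-53.3,50.7,-1.9],
    [-53.3,50.7,-1.9],
    [-85.5,54.2,6.1],
    [-85.5,54.2,6.1],
    [-85.5,54.2,6.1],
    [-85.5,54.2,6.1],
    [-85.5,54.2,6.1],
    [-85.5,54.2,6.1],
    [-85.5,54.2,6.1],
    [-85.5,54.2,6.1],
  ],
  twist=[
    [0,0,-12.9],
    [0,0,-12.9],
    [0,0,-12.9],
    [0,0,-12.9],
    [0,0,-12.9],
    [0,0,-12.9],
    [0,0,-12.9],
    [0,0,-12.9],
    [0,0,-12.9],
    [0,0,-12.9],
    [0,0,-12.9],
    [0,0,-12.9],
    [0,0,-12.9],
    [0,0,-12.9],
    [0,0,-12.9],
    [0,0,-12.9],
    [0,0,-12.9],
    [0,0,-12.9],
    [0,0,-12.9],
    [0,0,-12.9],
  ],
  claw=[0,0,0,0,0,0,0,0,0,0,0,0,0,0,0,0,0,0,0,0],
)

```text
time_s: 2.85
tool_pos: [0.4826, -0.32, 0.1703]
tcp_rot: [[-0.0, 1.0, 0.0], [1.0, 0.0, 0.001], [0.001, 0.0, -1.0]]
ft_force: [-0.7, 0.1, 0.1]
grip_width: 0.997
```

```bash
python3 - <<'E'
from h import *
s=sensors.observe();print(s["time_s"],s["tool_pos"],s["tcp_rot"],abs(s["dq"]).max(),s["joint_positions"])
c=cam("wrist","w1"); print(proj(c,(.482,-.321,.074)))
E
```

```text
2.85 [ 0.4826 -0.32    0.1703] [[-0.      1.      0.0001]
 [ 1.      0.      0.0011]
 [ 0.0011  0.0001 -1.    ]] 0.02142031633355327 [ 0.51    0.6008  0.0431  1.7839 -0.0369  0.7581  2.1431]
[323.4006 245.0584]
```

View pics/w1.png

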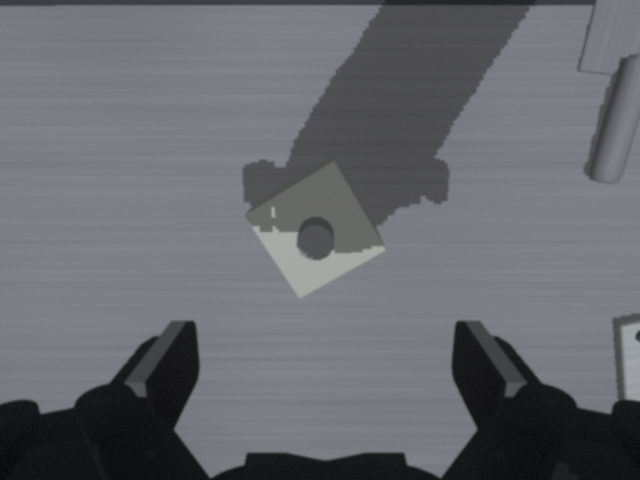

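```bash
python3 - <<'E'
from h import *
c=cam("wrist"); crop(c,"w1c",270,190,100,100,6)
print(atz(c,(315,238),.074))
E
```

```text
[ 0.4782 -0.3253  0.074 ]
```

View pics/w1c.png

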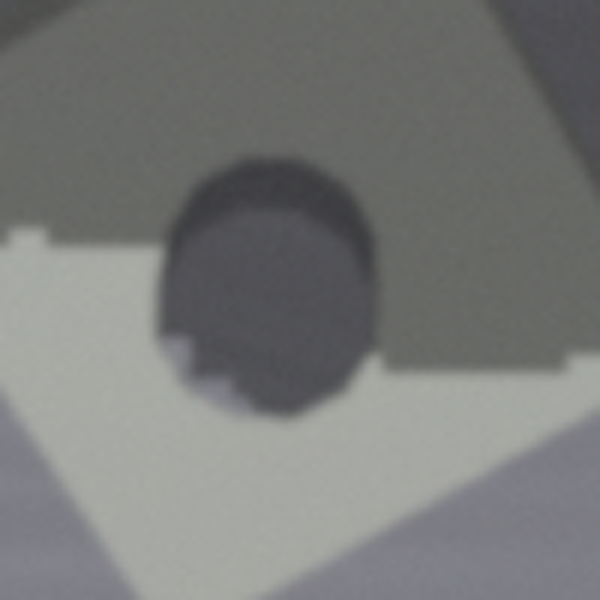

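```bash
python3 - <<'E'
from h import *
c=cam("wrist"); print(atz(c,(314.7,241.8),.074))
print(*delta((.4803,-.3243,.0535),90))
E
```

```text
[ 0.4807 -0.3254  0.074 ]
[-0.4912 -0.2938 11.7162] [ 0.0393 -0.0333  0.1119]
```

Request:
carry_out(
  xyz=[
    [-0.5,-0.3,5],
    [-0.5,-0.3,9],
    [-0.5,-0.3,11.7],
    [-0.5,-0.3,11.7],
    [-0.5,-0.3,11.7],
  ],
  twist=[
    [0,0,0],
    [0,0,0],
    [0,0,0],
    [0,0,0],
    [0,0,0],
  ],
  claw=[0.3,0.3,0.3,0.3,0.3],
  force=60,
)

```text
time_s: 3.62
tool_pos: [0.4804, -0.326, 0.0545]
tcp_rot: [[-0.0, 1.0, 0.002], [1.0, 0.0, -0.001], [-0.001, 0.002, -1.0]]
ft_force: [0.0, -0.7, 0.3]
grip_width: 0.699
```

```bash
python3 - <<'E'
from h import *
s=sensors.observe();print(s["time_s"],s["tool_pos"],s["ft_force"],s["grip_width"])
c=cam("wrist","w2")
E
```

```text
3.625 [ 0.4804 -0.326   0.0545] [ 0.0328 -0.6782  0.3155] 0.6990522413333433
```

View pics/w2.png

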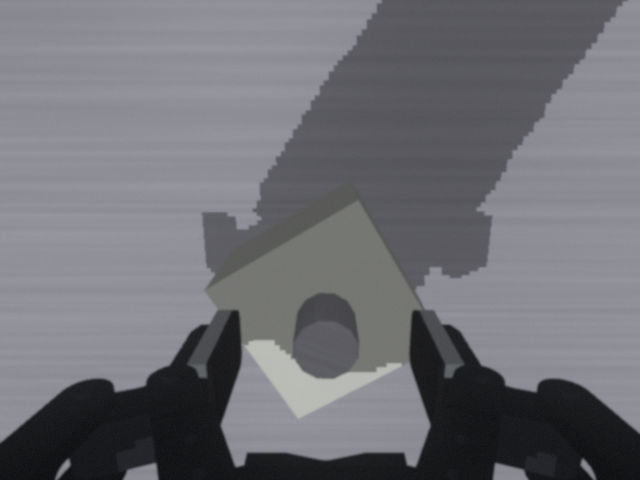

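Request:
carry_out(
  xyz=[
    [0,0,0],
    [0,0,0],
    [0,0,0],
    [0,0,0],
    [0,0,0],
    [0,0,0],
  ],
  twist=[
    [0,0,0],
    [0,0,0],
    [0,0,0],
    [0,0,0],
    [0,0,0],
    [0,0,0],
  ],
  claw=[1,1,1,1,1,1],
  force=60,
)

```text
time_s: 4.42
tool_pos: [0.4798, -0.3264, 0.0544]
tcp_rot: [[0.001, 1.0, 0.001], [1.0, -0.001, -0.001], [-0.001, 0.001, -1.0]]
ft_force: [-0.9, 0.7, 5.5]
grip_width: 0.231
```

```bash
python3 - <<'E'
from h import *
s=sensors.observe();print(s["time_s"],s["tool_pos"],s["ft_force"],s["grip_width"])
c=cam("wrist","w3")
E
```

```text
4.425 [ 0.4798 -0.3264  0.0544] [-0.8725  0.7247  5.481 ] 0.23074690129165917
```

View pics/w3.png

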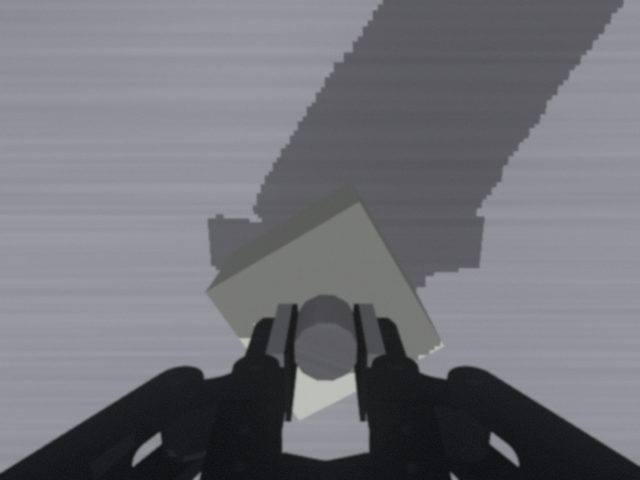

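```bash
python3 - <<'E'
from h import *
for p in [(.48,-.3262,.2),(.609,-.039,.2)]: print(*delta(p,90))
E
```

```text
[  0.011    0.044  -14.5647] [ 0.0658  0.0349 -0.0429]
[ 28.7406  12.9224 -14.5674] [ 0.0658  0.0349 -0.0429]
```

Request:
carry_out(
  xyz=[
    [0,0,-4],
    [0,0,-9],
    [0,0,-14.5],
    [5,2.2,-14.5],
    [10,4.5,-14.5],
    [15,6.7,-14.5],
    [20,9,-14.5],
    [25,11.2,-14.5],
    [28.7,12.9,-14.5],
    [28.7,12.9,-14.5],
    [28.7,12.9,-14.5],
    [28.7,12.9,-14.5],
  ],
  twist=[
    [0,0,0],
    [0,0,0],
    [0,0,0],
    [0,0,0],
    [0,0,0],
    [0,0,0],
    [0,0,0],
    [0,0,0],
    [0,0,0],
    [0,0,0],
    [0,0,0],
    [0,0,0],
  ],
  claw=[1,1,1,1,1,1,1,1,1,1,1,1],
)

```text
time_s: 5.98
tool_pos: [0.6079, -0.0412, 0.1983]
tcp_rot: [[0.003, 1.0, -0.0], [1.0, -0.003, -0.001], [-0.001, -0.0, -1.0]]
ft_force: [0.7, 0.3, -0.2]
grip_width: 0.229
```

```bash
python3 - <<'E'
from h import *
s=sensors.observe();print(s["time_s"],s["tool_pos"],s["tcp_rot"],s["ft_force"],s["grip_width"])
c=cam("wrist","w4"); crop(c,"w4c",240,140,180,180,4)
tp=s["tool_pos"]
print(proj(c,(.609,-.039,.114)),proj(c,tp-[0,0,.0444]))
E
```

```text
5.975 [ 0.6079 -0.0412  0.1983] [[ 0.0032  1.     -0.0005]
 [ 1.     -0.0032 -0.001 ]
 [-0.001  -0.0005 -1.    ]] [ 0.6839  0.3245 -0.2006] 0.22892474166009014
[329.3174 254.2083] [325.2668 278.291 ]
```

View pics/w4.png

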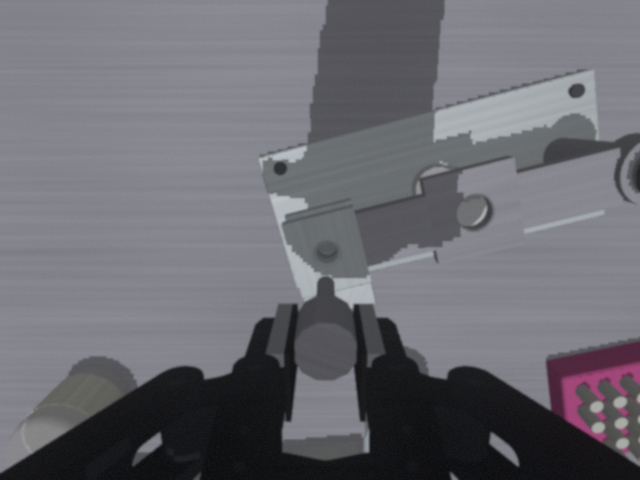

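View pics/w4c.png

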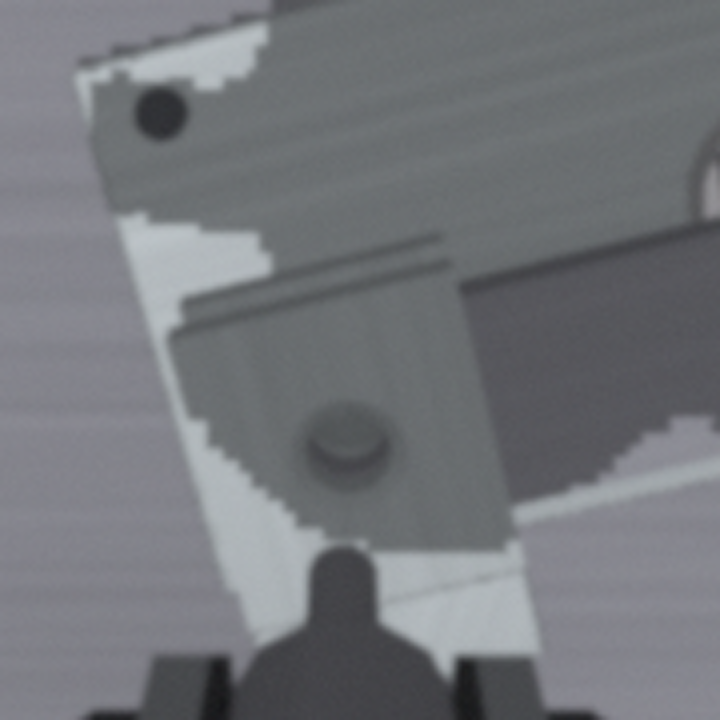

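```bash
python3 - <<'E'
from h import *
s=sensors.observe();print(s["tool_pos"],s["ft_force"])
c=cam("wrist");h=atz(c,(326.7,251.4),.114);print(h)
h2=atz(c,(325.7,279),s["tool_pos"][2]-.0444);print("tip",h2)
g=atz(c,(475,212),.105);print("guide",g)
print(s["tcp_rot"].T@(h-h2)*100, delta((0,0,0),90)[1])
E
```

```text
[ 0.608  -0.0411  0.1984] [-0.198  -0.0884 -0.2222]
[ 0.6075 -0.0403  0.114 ]
tip [ 0.6084 -0.0409  0.154 ]
guide [0.5877 0.0422 0.105 ]
[ 0.0564 -0.0871  3.9998] [-0.0086  0.0314 -0.1712]
```

Request:
carry_out(
  xyz=[
    [0.1,-0.05,1.5],
    [0.1,-0.05,3.3],
    [0.1,-0.05,3.3],
  ],
  twist=[
    [0,0,0],
    [0,0,0],
    [0,0,0],
  ],
  claw=[1,1,1],
)

```text
time_s: 6.45
tool_pos: [0.6063, -0.0383, 0.1632]
tcp_rot: [[0.001, 1.0, -0.004], [1.0, -0.001, 0.0], [0.0, -0.004, -1.0]]
ft_force: [-0.4, -0.2, -1.4]
grip_width: 0.229
```

```bash
python3 - <<'E'
from h import *
s=sensors.observe();print(s["time_s"],s["tool_pos"],s["ft_force"])
c=cam("wrist","w5"); crop(c,"w5c",265,220,120,120,6)
t=s["tool_pos"];print(proj(c,t-[0,0,.0444]))
c=cam("scene"); crop(c,"s5c",240,170,100,100,7)
print((proj(c,t-[0,0,.0444])-[240,170])*7)
E
```

```text
6.45 [ 0.6063 -0.0383  0.1632] [-0.3736 -0.222  -1.4471]
[325.1662 278.6411]
[295.2688 446.1955]
```

View pics/w5c.png

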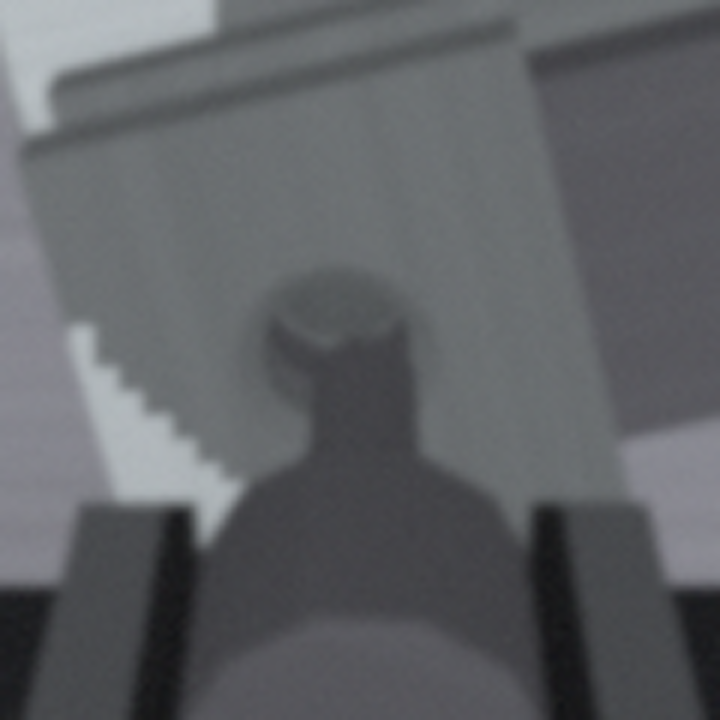

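View pics/s5c.png

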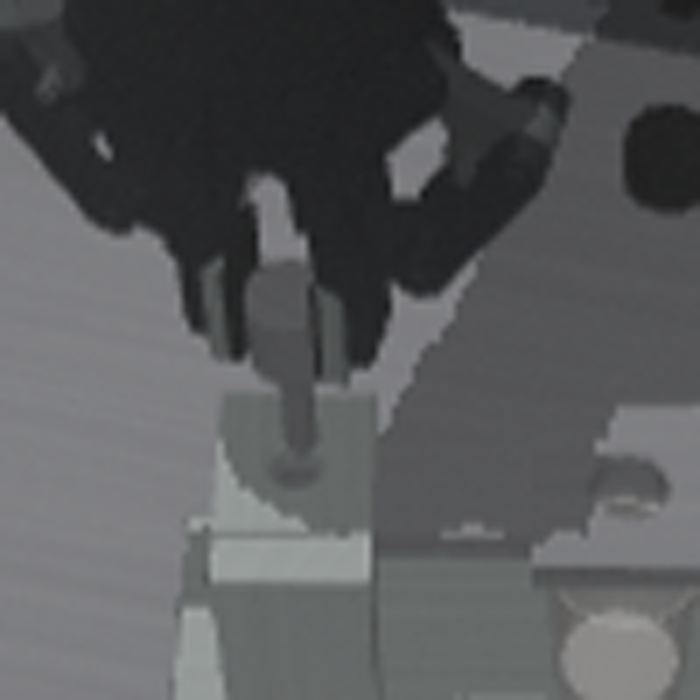

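```bash
python3 - <<'E'
from h import *
s=sensors.observe();print(s["time_s"],s["tool_pos"],s["ft_force"],s["dq"])
c=cam("wrist"); h=atz(c,(265+338/6,220+352/6),.114);print(h, s["tool_pos"], s["tcp_rot"].T@(h-s["tool_pos"])*100)
E
```

```text
6.55 [ 0.6078 -0.0384  0.165 ] [-0.127   0.2842 -0.3851] [-0.0011 -0.0165  0.0034 -0.0134  0.001   0.0005 -0.    ]
[ 0.6105 -0.0402  0.114 ] [ 0.6078 -0.0384  0.165 ] [-0.1848  0.2715  5.0973]
```

Request:
carry_out(
  xyz=[
    [-0.15,0,0],
    [-0.2,0,0],
    [-0.2,0,0],
  ],
  twist=[
    [0,0,0],
    [0,0,0],
    [0,0,0],
  ],
  claw=[1,1,1],
)

```text
time_s: 6.98
tool_pos: [0.6081, -0.0403, 0.1656]
tcp_rot: [[0.001, 1.0, 0.0], [1.0, -0.001, -0.0], [-0.0, 0.0, -1.0]]
ft_force: [-0.2, 0.2, -1.4]
grip_width: 0.231
```

```bash
python3 - <<'E'
from h import *
s=sensors.observe();print(s["time_s"],s["tool_pos"],s["ft_force"],s["dq"])
c=cam("wrist","w6"); crop(c,"w6c",265,220,120,120,6)
h=np.array((.608,-.0402,.114));print((proj(c,h)-[265,220])*6,(proj(c,s["tool_pos"]-[0,0,.0444])-[265,220])*6)
E
```

```text
6.975 [ 0.6081 -0.0403  0.1656] [-0.1771  0.1694 -1.416 ] [-0.0034  0.0009 -0.0024  0.001  -0.0007  0.0002 -0.    ]
[362.523 316.039] [361.1203 349.2765]
```

View pics/w6c.png

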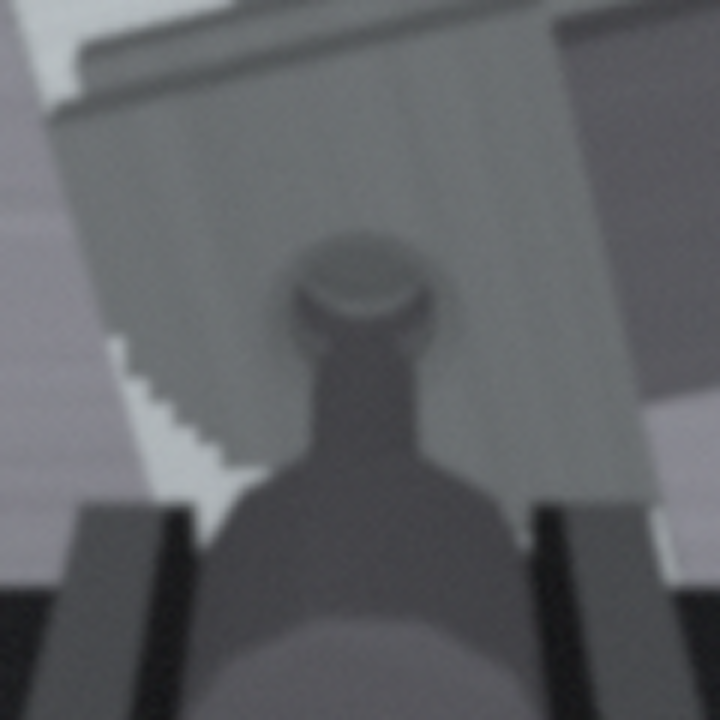

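Request:
carry_out(
  xyz=[
    [0,0,0.7],
    [0,0,1.4],
    [0,0,2.1],
    [0,0,2.1],
  ],
  twist=[
    [0,0,0],
    [0,0,0],
    [0,0,0],
    [0,0,0],
  ],
  claw=[1,1,1,1],
)

```text
time_s: 7.52
tool_pos: [0.6074, -0.0401, 0.1433]
tcp_rot: [[0.001, 1.0, -0.002], [1.0, -0.001, 0.0], [0.0, -0.002, -1.0]]
ft_force: [-0.0, 0.8, -0.8]
grip_width: 0.234
```

Request:
carry_out(
  xyz=[
    [0,0,0.7],
    [0,0,1.4],
    [0,0,2.0],
    [0,0,2.4],
    [0,0,2.6],
  ],
  twist=[
    [0,0,0],
    [0,0,0],
    [0,0,0],
    [0,0,0],
    [0,0,0],
  ],
  claw=[1,1,1,1,1],
)

```text
time_s: 8.15
tool_pos: [0.6078, -0.0402, 0.1184]
tcp_rot: [[0.001, 1.0, -0.001], [1.0, -0.001, 0.0], [0.0, -0.001, -1.0]]
ft_force: [-3.7, 0.2, 10.6]
grip_width: 0.232
```

```bash
python3 - <<'E'
from h import *
s=sensors.observe();print(s["time_s"],s["tool_pos"],s["ft_force"],s["moment"])
c=cam("wrist","w7"); crop(c,"w7c",225,220,200,140,4)
c=cam("scene"); crop(c,"s7c",240,170,100,100,7)
E
```

```text
8.15 [ 0.6078 -0.0402  0.1184] [-3.6605  0.2417 10.565 ] [ 0.0559  0.7269 -0.0042]
```

View pics/s7c.png

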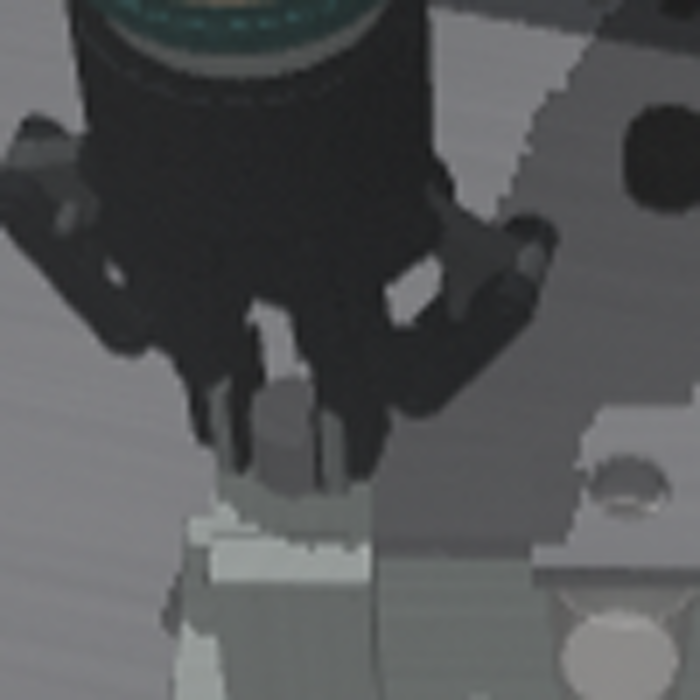

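Request:
carry_out(
  xyz=[
    [0,0,0],
    [0,0,0],
    [0,0,0],
    [0,0,-4],
    [0,0,-8],
    [0,0,-8],
    [0,0,-8],
  ],
  twist=[
    [0,0,0],
    [0,0,0],
    [0,0,0],
    [0,0,0],
    [0,0,0],
    [0,0,0],
    [0,0,0],
  ],
  claw=[0.5,0.5,0.5,0.5,0.5,0.5,0.5],
)

```text
time_s: 9.12
tool_pos: [0.6076, -0.0401, 0.198]
tcp_rot: [[0.001, 1.0, -0.001], [1.0, -0.001, 0.0], [0.0, -0.001, -1.0]]
ft_force: [-0.6, 0.2, -0.4]
grip_width: 0.499
```

```bash
python3 - <<'E'
from h import *
s=sensors.observe();print(s["time_s"],s["tool_pos"],s["ft_force"],s["moment"],s["grip_width"])
c=cam("wrist","w8")
h=np.array((.608,-.0402,.114))
print(proj(c,h+[0,0,.024]))
c=cam("scene"); crop(c,"s8c",240,170,170,100,4.5)
print((proj(c,h+[0,0,.024])-[240,170])*4.5,(proj(c,h)-[240,170])*4.5)
E
```

```text
9.125 [ 0.6076 -0.0401  0.198 ] [-0.6264  0.1933 -0.3793] [-0.0614 -0.0177 -0.005 ] 0.4993617488142322
[325.0425 267.9493]
[181.0253 260.2398] [184.6569 296.3391]
```

View pics/s8c.png

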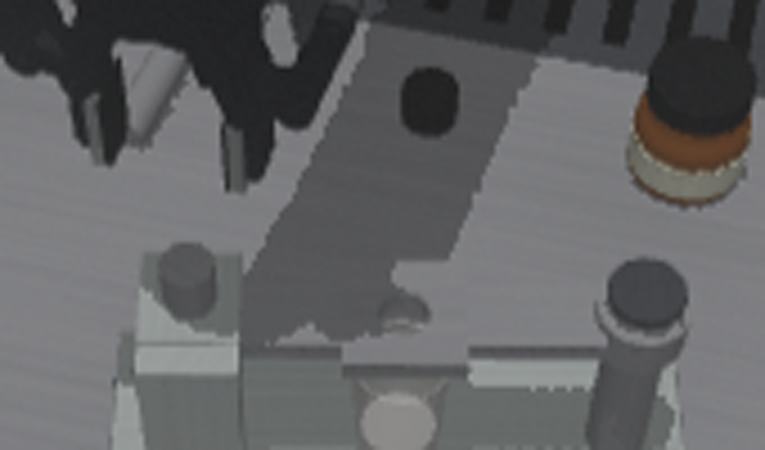

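View pics/w8.png

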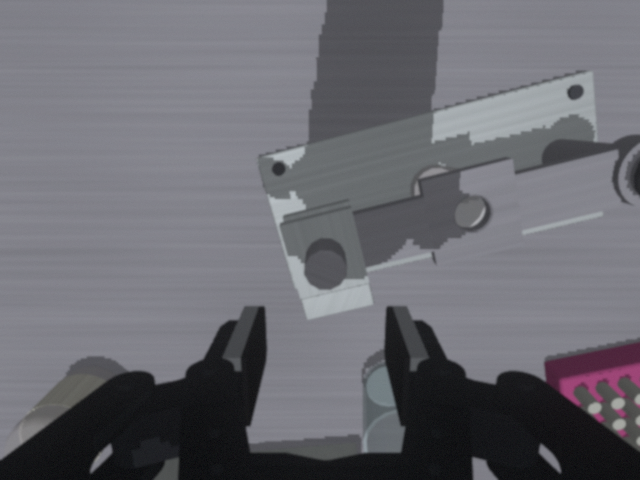

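```bash
python3 - <<'E'
from h import *
t=cam("top");crop(t,"t9",100,260,110,80,7)
st=atz(t,(167.3,305),.146);pr=np.array([.4735,.3785,0]);d=pr-st;print(st,d[:2],np.hypot(*d[:2]),np.degrees(np.arctan2(d[1],d[0])))
for y in (-8,-13): print(*delta((.4735,.3785,.28),y))
print(*delta((.54,.17,.28),-13))
E
```

```text
[0.4547 0.3061 0.146 ] [0.0188 0.0724] 0.0748364431782568 75.45205163186846
[ 41.8575 -13.4101  -8.2632] [-0.1131  0.1203 97.9626]
[ 41.8575 -13.4101  -8.2632] [ -0.1092   0.1268 102.9626]
[21.0119 -6.7465 -8.2822] [ -0.1092   0.1268 102.9626]
```

View pics/t9.png

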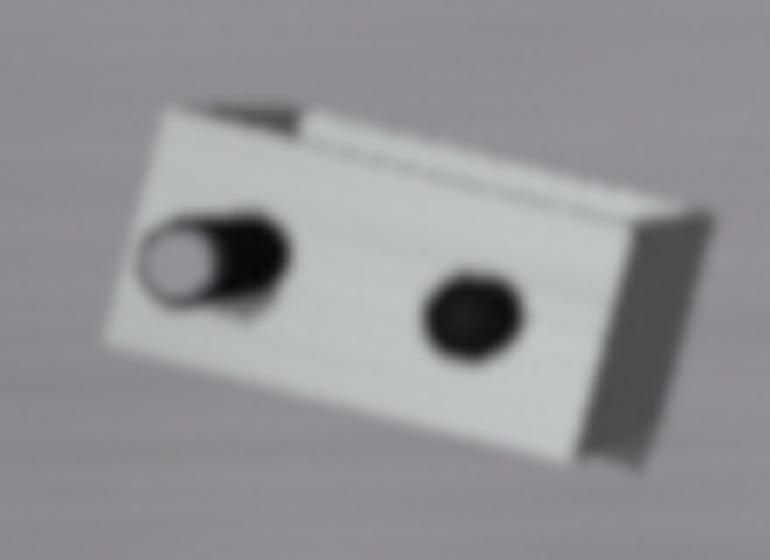

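Request:
carry_out(
  xyz=[
    [0,0,-5],
    [3,-1,-8.2],
    [8,-2.5,-8.2],
    [13,-4,-8.2],
    [18,-5.7,-8.2],
    [23,-7.4,-8.2],
    [28,-9,-8.2],
    [33,-10.6,-8.2],
    [38,-12.2,-8.2],
    [41.8,-13.4,-8.2],
    [41.8,-13.4,-8.2],
    [41.8,-13.4,-8.2],
    [41.8,-13.4,-8.2],
  ],
  twist=[
    [0,0,10],
    [0,0,20],
    [0,0,30],
    [0,0,40],
    [0,0,50],
    [0,0,60],
    [0,0,70],
    [0,0,80],
    [0,0,90],
    [0,0,100],
    [0,0,104],
    [0,0,104],
    [0,0,104],
  ],
  claw=[0.2,0,0,0,0,0,0,0,0,0,0,0,0],
)

```text
time_s: 10.9
tool_pos: [0.4745, 0.377, 0.2799]
tcp_rot: [[0.97, -0.243, -0.0], [-0.243, -0.97, -0.001], [-0.0, 0.001, -1.0]]
ft_force: [0.1, -0.1, 0.4]
grip_width: 0.998
```

```bash
python3 - <<'E'
from h import *
s=sensors.observe();print(s["time_s"],s["tool_pos"],s["tcp_rot"],s["joint_positions"])
c=cam("wrist","w10")
print(proj(c,(.4735,.3785,.179)),proj(c,(.4735,.3785,.115)))
E
```

```text
10.9 [0.4745 0.377  0.2799] [[ 0.9701 -0.2427 -0.0005]
 [-0.2427 -0.9701 -0.0009]
 [-0.0002  0.001  -1.    ]] [-1.0405  0.5633  0.5292  1.5938 -0.3116  1.0707 -0.6729]
[319.913  245.6668] [320.9287 220.49  ]
```

View pics/w10.png

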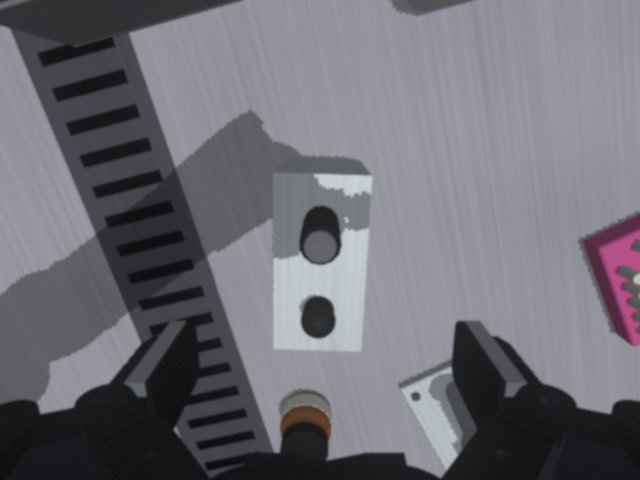

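```bash
python3 - <<'E'
from h import *
s=sensors.observe();print(s["time_s"],s["tool_pos"])
print(*delta((.4735,.3785,.1333),-14.5))
E
```

```text
10.95 [0.4746 0.377  0.2801]
[-0.1423 -0.1313 14.6771] [0.0335 0.0114 0.4294]
```

Request:
carry_out(
  xyz=[
    [-0.15,-0.15,5],
    [-0.15,-0.15,9],
    [-0.15,-0.15,12],
    [-0.15,-0.15,14.7],
    [-0.15,-0.15,14.7],
    [-0.15,-0.15,14.7],
  ],
  twist=[
    [0,0,0],
    [0,0,0],
    [0,0,0],
    [0,0,0],
    [0,0,0],
    [0,0,0],
  ],
  claw=[0,0,0,0,0.3,0.3],
)

```text
time_s: 11.7
tool_pos: [0.4741, 0.3796, 0.1343]
tcp_rot: [[0.97, -0.243, 0.001], [-0.243, -0.97, 0.001], [0.001, -0.001, -1.0]]
ft_force: [-0.1, 0.6, 0.5]
grip_width: 0.699
```

```bash
python3 - <<'E'
from h import *
s=sensors.observe();print(s["time_s"],s["tool_pos"],s["ft_force"],s["tcp_rot"])
c=cam("wrist","w11")
E
```

```text
11.7 [0.4741 0.3796 0.1343] [-0.1407  0.6282  0.4907] [[ 0.97   -0.2431  0.0013]
 [-0.2431 -0.97    0.0009]
 [ 0.001  -0.0011 -1.    ]]
```

View pics/w11.png

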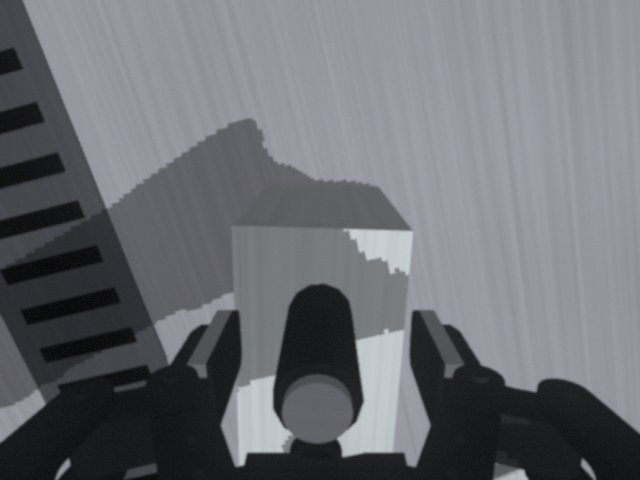

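```bash
python3 - <<'E'
from h import *
s=sensors.observe();c=cam("wrist");crop(c,"w11c",260,270,120,190,3.1)
p=atz(c,(317.5,409),.179);print(p,s["tcp_rot"].T@(p-s["tool_pos"])*100)
E
```

```text
[0.4737 0.379  0.179 ] [-0.032   0.0966 -4.4294]
```

View pics/w11c.png

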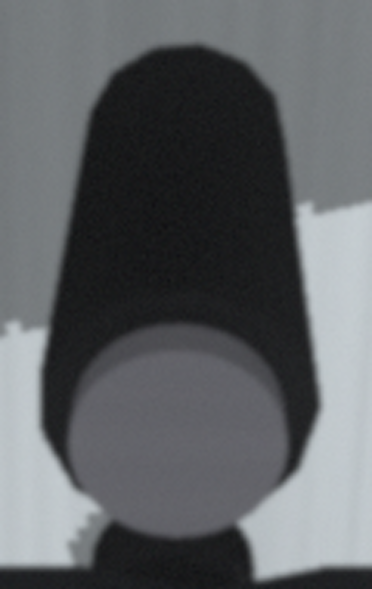

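Request:
carry_out(
  xyz=[
    [-0.1,0.05,0],
    [-0.1,0.05,0],
    [-0.1,0.05,0],
    [-0.1,0.05,0],
    [-0.1,0.05,0],
    [-0.1,0.05,0],
    [-0.1,0.05,0],
    [-0.1,0.05,0],
  ],
  twist=[
    [0,0,0],
    [0,0,0],
    [0,0,0],
    [0,0,0],
    [0,0,0],
    [0,0,0],
    [0,0,0],
    [0,0,0],
  ],
  claw=[0.3,0.3,1,1,1,1,1,1],
  force=60,
)

```text
time_s: 12.8
tool_pos: [0.472, 0.3796, 0.1335]
tcp_rot: [[0.97, -0.243, -0.0], [-0.243, -0.97, 0.0], [-0.0, -0.0, -1.0]]
ft_force: [-1.0, -0.2, 4.8]
grip_width: 0.289
```

```bash
python3 - <<'E'
from h import *
s=sensors.observe();print(s["time_s"],s["tool_pos"],s["ft_force"],s["moment"],s["grip_width"],s["tcp_rot"])
c=cam("wrist","w12")
E
```

```text
12.8 [0.472  0.3796 0.1335] [-1.0434 -0.1693  4.7593] [-0.0252  0.3098  0.0112] 0.28884053438616986 [[ 0.9701 -0.2425 -0.0001]
 [-0.2425 -0.9701  0.0002]
 [-0.0002 -0.0002 -1.    ]]
```

View pics/w12.png

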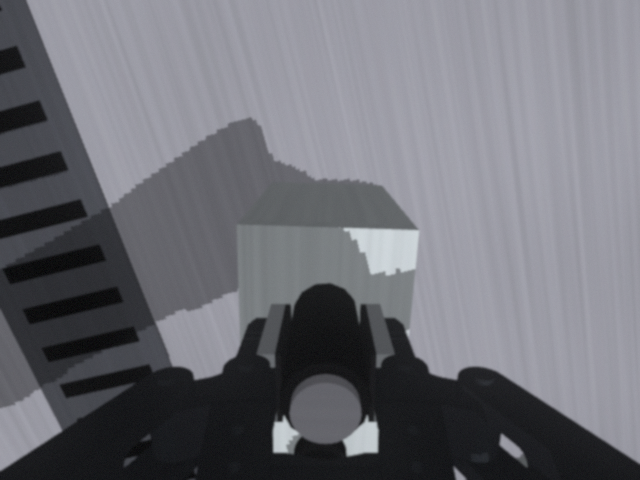

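```bash
python3 - <<'E'
from h import *
for p in [(.472,.3796,.285),(.5876,.0426,.285)]: print(*delta(p,-14))
E
```

```text
[ -0.0065  -0.0077 -15.1486] [-0.0141  0.0114 -0.0382]
[ 19.3828  29.8817 -15.1598] [-0.0141  0.0114 -0.0382]
```

Request:
carry_out(
  xyz=[
    [0,0,-2],
    [0,0,-5],
    [0,0,-9],
    [0,0,-13],
    [0,0,-15.1],
    [0,0,-15.1],
    [2.6,4,-15.1],
    [5.5,8.5,-15.1],
    [8.4,13,-15.1],
    [11.4,17.5,-15.1],
    [14.3,22,-15.1],
    [17,26.2,-15.1],
    [19.4,29.9,-15.1],
    [19.4,29.9,-15.1],
    [19.4,29.9,-15.1],
    [19.4,29.9,-15.1],
  ],
  twist=[
    [0,0,0],
    [0,0,0],
    [0,0,0],
    [0,0,0],
    [0,0,0],
    [0,0,0],
    [0,0,0],
    [0,0,0],
    [0,0,0],
    [0,0,0],
    [0,0,0],
    [0,0,0],
    [0,0,0],
    [0,0,0],
    [0,0,0],
    [0,0,0],
  ],
  claw=[1,1,1,1,1,1,1,1,1,1,1,1,1,1,1,1],
)

```text
time_s: 14.85
tool_pos: [0.5871, 0.0442, 0.2833]
tcp_rot: [[0.971, -0.24, -0.002], [-0.24, -0.971, 0.001], [-0.002, -0.0, -1.0]]
ft_force: [-0.3, 0.4, -2.2]
grip_width: 0.288
```

```bash
python3 - <<'E'
from h import *
s=sensors.observe();print(s["time_s"],s["tool_pos"],s["ft_force"],s["moment"],s["grip_width"],s["tcp_rot"])
c=cam("wrist","w13");crop(c,"w13c",250,170,150,150,5)
print(proj(c,s["tool_pos"]-[0,0,.1185]),proj(c,(.5876,.0428,.105)))
c=cam("scene","s13");crop(c,"s13c",280,130,100,150,4)
print((proj(c,s["tool_pos"]-[0,0,.1185])-[280,130])*4)
E
```

```text
14.85 [0.5871 0.0442 0.2833] [-0.3355  0.4414 -2.241 ] [0.035  0.0106 0.0031] 0.2878101527920567 [[ 0.9708 -0.2401 -0.0017]
 [-0.2401 -0.9708  0.0007]
 [-0.0019 -0.0003 -1.    ]]
[322.6825 239.6886] [324.2867 219.8875]
[203.9453 355.562 ]
```

View pics/w13.png

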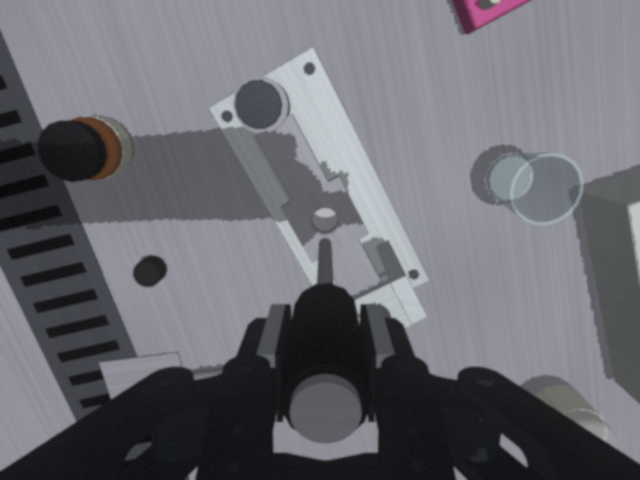

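View pics/w13c.png

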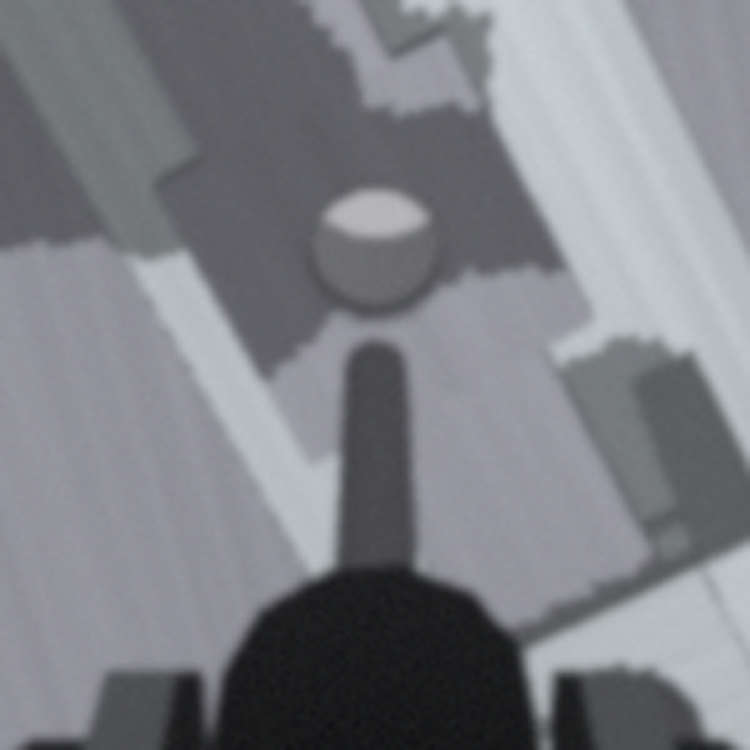

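View pics/s13c.png

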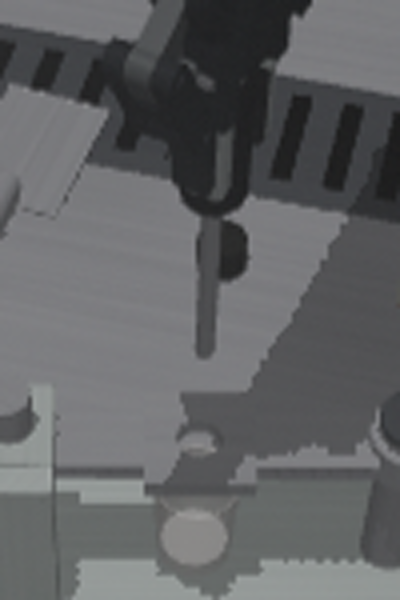

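```bash
python3 - <<'E'
from h import *
c=eyes.camera("wrist");T=c["T_tool_cam"]
for i in range(3):
    s=sensors.observe();print(s["tool_pos"],s["tcp_rot"][2],s["ft_force"])
    c=cam("wrist","w14")
crop(c,"w14c",250,170,150,150,5)
tc={"mtx":c["mtx"],"xyz":T[:3,3],"orientation":T[:3,:3]}
print("rigid tip px",proj(tc,(0,0,.1185)),"handle bottom",proj(tc,(0,0,.0185)), "disc",proj(tc,(0,0,.0185-.064)))
zt=s["tool_pos"][2]
for uv,z in (((325,241),.1185),((325.4,220),zt-.105)): print(atz(tc,uv,z)*100)
E
```

```text
[0.5875 0.0436 0.284 ] [-0.0005 -0.0002 -1.    ] [ 0.1762 -1.0175 -0.9637]
[0.5876 0.0433 0.2842] [-0.0002 -0.0002 -1.    ] [ 0.5375  0.6108 -0.7267]
[0.5876 0.0431 0.2843] [-0.0001 -0.0002 -1.    ] [-0.1212  0.4005 -0.7924]
rigid tip px [322.3308 239.6376] handle bottom [320.8525 306.7789] disc [318.6059 408.8166]
[ 0.1672  0.0891 11.85  ]
[ 0.197   0.1644 17.9281]
```

View pics/w14c.png

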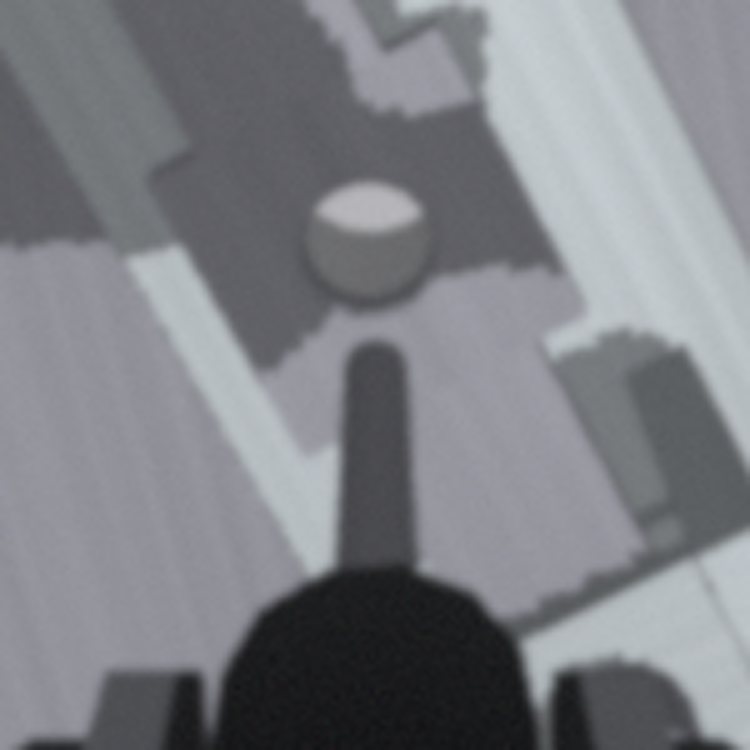

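```bash
python3 - <<'E'
from h import *
s=sensors.observe()
c=eyes.camera("wrist");T=c["T_tool_cam"]
tc={"mtx":c["mtx"],"xyz":T[:3,3],"orientation":T[:3,:3]}
zt=s["tool_pos"][2];print(s["tool_pos"])
for uv,z in (((325,241),.1185),((323.8,218.6),zt-.105),((325,409),.0185-.064)): print(atz(tc,uv,z)*100)
E
```

```text
[0.5877 0.0429 0.2843]
[ 0.1671  0.0888 11.85  ]
[ 0.0752  0.0557 17.9327]
[ 0.1687  0.0056 -4.55  ]
```

Request:
carry_out(
  xyz=[
    [-0.1,-0.04,1],
    [-0.1,-0.04,2.5],
    [-0.1,-0.04,4],
    [-0.1,-0.04,5],
    [-0.1,-0.04,5],
    [-0.1,-0.04,5],
    [-0.1,-0.04,5],
  ],
  twist=[
    [0,0,0],
    [0,0,0],
    [0,0,0],
    [0,0,0],
    [0,0,0],
    [0,0,0],
    [0,0,0],
  ],
  claw=[1,1,1,1,1,1,1],
)

```text
time_s: 16.08
tool_pos: [0.5873, 0.0429, 0.2348]
tcp_rot: [[0.97, -0.243, 0.001], [-0.243, -0.97, 0.0], [0.001, -0.0, -1.0]]
ft_force: [0.9, -0.7, -2.0]
grip_width: 0.288
```

```bash
python3 - <<'E'
from h import *
s=sensors.observe();print(s["time_s"],s["tool_pos"],s["ft_force"],s["tcp_rot"][2])
c=cam("wrist","w15");crop(c,"w15c",265,190,120,120,6)
c=cam("scene");crop(c,"s15c",280,170,100,110,6)
c=cam("top");crop(c,"t15c",260,200,80,70,8)
E
```

```text
16.075 [0.5873 0.0429 0.2348] [ 0.8858 -0.7165 -2.0249] [ 0.001  -0.0004 -1.    ]
```

View pics/w15c.png

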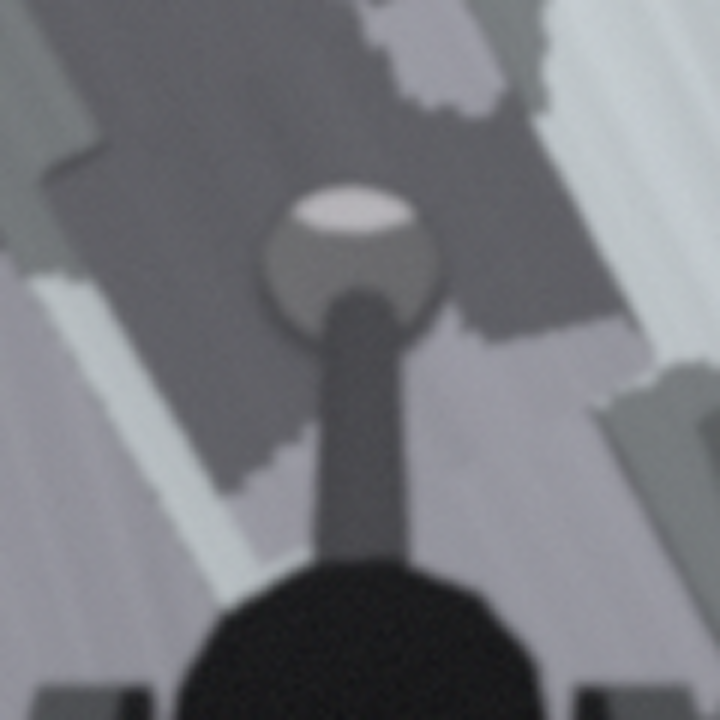

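View pics/s15c.png

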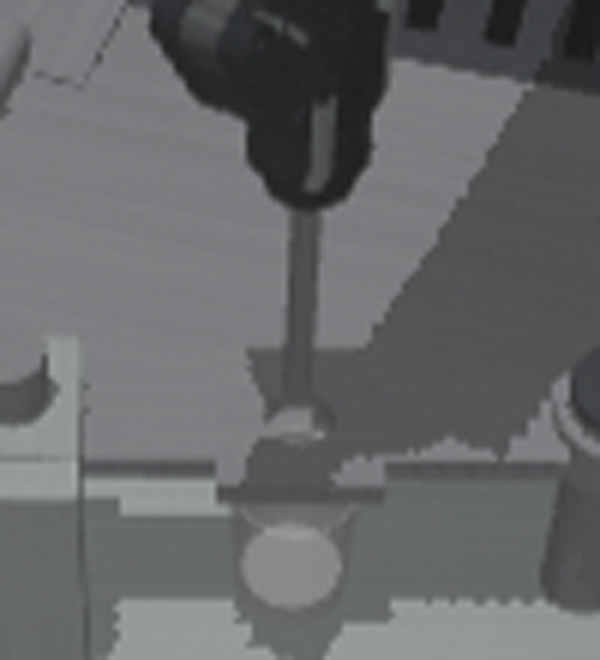

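```bash
python3 - <<'E'
from h import *
s=sensors.observe()
c=cam("wrist");T=c["T_tool_cam"];crop(c,"w16c",265,190,120,120,6)
tc={"mtx":c["mtx"],"xyz":T[:3,3],"orientation":T[:3,:3]}
zt=s["tool_pos"][2];print(s["tool_pos"],s["ft_force"])
for uv,z in (((325.2,241.3),.1185),((323.7,234.3),zt-.105)): print(atz(tc,uv,z)*100)
E
```

```text
[0.5871 0.043  0.2347] [-0.007   0.4509 -0.8643]
[ 0.1796  0.1082 11.85  ]
[ 0.0825 -0.0453 12.9675]
```

View pics/w16c.png

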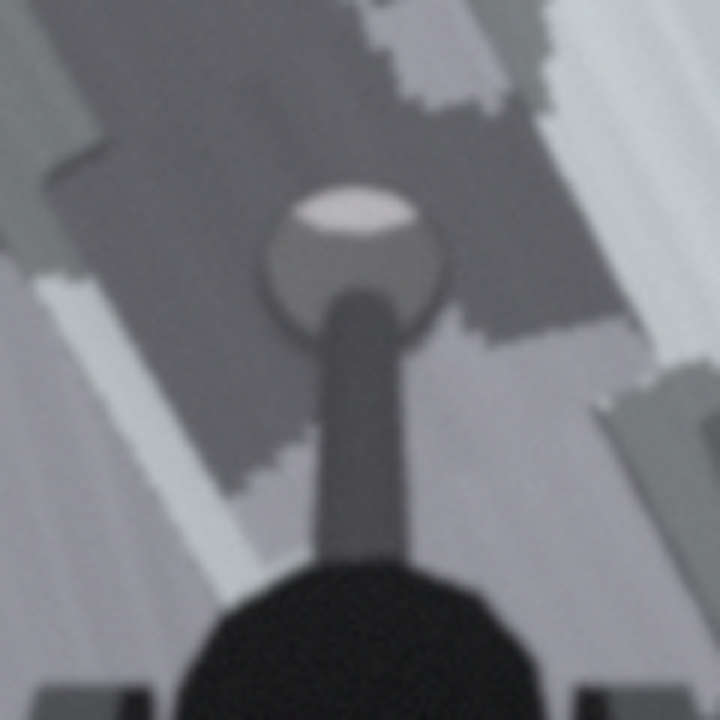

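```bash
python3 - <<'E'
from h import *
s=sensors.observe();t=s["tool_pos"]
c=cam("scene");crop(c,"s17c",300,195,60,60,10)
for dz in (.0185,.05,.08,.1185): print(proj(c,t-[0,0,dz]), (proj(c,t-[0,0,dz])-[300,195])*10)
g=cv2.cvtColor(c["image"],cv2.COLOR_RGB2GRAY).astype(int)
for r in range(200,242,3): print(r,g[r,318:346])
w=cam("wrist");T=w["T_tool_cam"];tc={"mtx":w["mtx"],"xyz":T[:3,3],"orientation":T[:3,:3]}
# outline prediction of flat end circle, for tool x=.16cm
for oy in (0,.001,.002,.003):
  P=np.array([proj(tc,(.0017+.004*np.cos(a),oy+.004*np.sin(a),.1185)) for a in np.linspace(0,6.28,60)]);print(oy,(P.min(0)-[265,190])*6,(P.max(0)-[265,190])*6)
E
```

```text
[331.3549 198.9759] [313.5487  39.7591]
[330.6751 211.3687] [306.7506 163.6875]
[330.0712 222.3768] [300.7122 273.7679]
[329.352  235.4872] [293.5204 404.8719]
200 [125 125 125 125 125 124  48  38  39  37  38  40  50  81  81  78  48  38
  37  36  42 105 122 121 122 122 122 122]
203 [123 123 123 123 125 124 125 125  76  49  41  37  37  38  38  38  37  47
  68  90 126 125 127 126 125 125 123 124]
206 [124 124 124 122 124 123 123 123 123 124 105  72  78  77  78  97 124 123
 123 125 124 125 124 124 123 123 123 123]
209 [125 125 125 126 126 126 126 127 127 128  97  73  78  77  76  98 123 123
 123 124 123 123 123 124 123 122 122 122]
212 [124 123 123 123 123 123 124 123 123 123  82  75  79  78  77 109 125 125
 126 126 126 127 126 126 128 127 125 125]
215 [125 126 126 125 125 126 126 125 126 125  83  77  79  79  76 124 124 124
 123 124 122 123 123 123 123 124 123 124]
218 [126 126 126 125 126 125 125 126 126 126  72  78  78  77  88 126 126 126
 126 125 126 124 125 124 125 125 126 124]
221 [125 124 124 124 124 125 126 126 125 125  74  77  78  77  85 125 126 126
 125 126 125 126 126 125 126 1
[... 205 characters left out ...]
20
 120 120 121 120 120  87  87  87  86  86]
230 [127 126 126 120  86  86  87  87  86  77  76  79  78  76  82  86  87  86
  86  86  86  86  86  86  85  85  84  86]
233 [127 127 127 127  98  88  88  88  87  75  76  79  78  73  87  87  86  86
  86  86  85  86  86  86  87  86  86  85]
236 [125 125 126 125 125 125  86  82  82  80  81 103  80  81  79  79  85  86
  86  85  86  86  87  85  85  85  86  87]
239 [124 123 123 123 123 119  85  98 125 127 127 127 127 125  86  82  74  74
  84  85  84  85  84  84  84  85  86  86]
0 [322.0187 260.8532] [398.5585 334.5227]
0.001 [322.0743 270.134 ] [398.5329 343.6474]
0.002 [322.1299 279.3951] [398.5074 352.7527]
0.003 [322.1853 288.6366] [398.482  361.8389]
```

View pics/s17c.png

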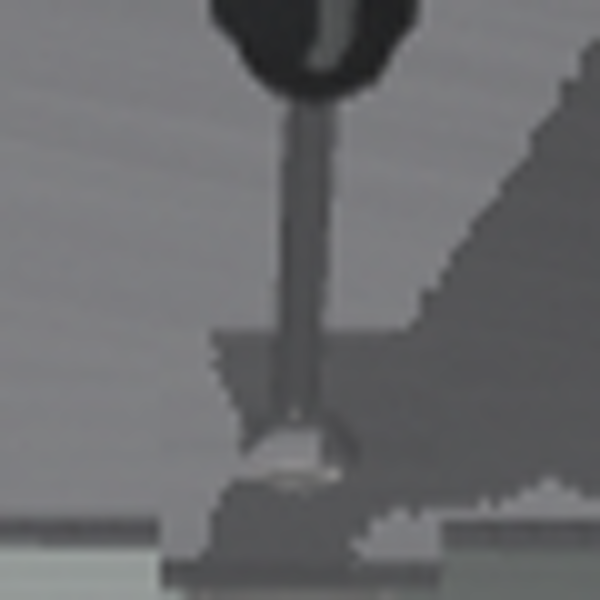

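```bash
python3 - <<'E'
from h import *
s=sensors.observe();t=s["tool_pos"];print(t)
c=cam("scene")
print(proj(c,[t[0],t[1],.105]), atz(c,(329.8+.33,239.3),.105))
E
```

```text
[0.5869 0.043  0.2345]
[329.1849 239.0272] [0.5871 0.0448 0.105 ]
```

Request:
carry_out(
  xyz=[
    [-0.05,-0.1,0],
    [-0.05,-0.2,0.3],
    [-0.05,-0.2,0.7],
    [-0.05,-0.2,0.7],
    [-0.05,-0.2,0.7],
  ],
  twist=[
    [0,0,0],
    [0,0,0],
    [0,0,0],
    [0,0,0],
    [0,0,0],
  ],
  claw=[1,1,1,1,1],
)

```text
time_s: 17.05
tool_pos: [0.5869, 0.0449, 0.2272]
tcp_rot: [[0.97, -0.243, -0.0], [-0.243, -0.97, -0.0], [-0.0, 0.0, -1.0]]
ft_force: [-0.4, -0.4, -0.9]
grip_width: 0.292
```

```bash
python3 - <<'E'
from h import *
s=sensors.observe();t=s["tool_pos"];print(s["time_s"],t,s["ft_force"],s["tcp_rot"][2])
w=cam("wrist");crop(w,"w18c",285,200,80,80,10)
c=cam("scene");crop(c,"s18c",305,205,50,50,14)
print((proj(c,[t[0],t[1],t[2]-.1185])-[305,205])*14,(proj(c,[t[0],t[1],.105])-[305,205])*14)
T=w["T_tool_cam"];tc={"mtx":w["mtx"],"xyz":T[:3,3],"orientation":T[:3,:3]}
E
```

```text
17.05 [0.5869 0.0449 0.2272] [-0.3786 -0.3637 -0.8716] [-0.0001  0.0001 -1.    ]
[354.2734 462.4571] [353.3023 479.0864]
```

View pics/w18c.png

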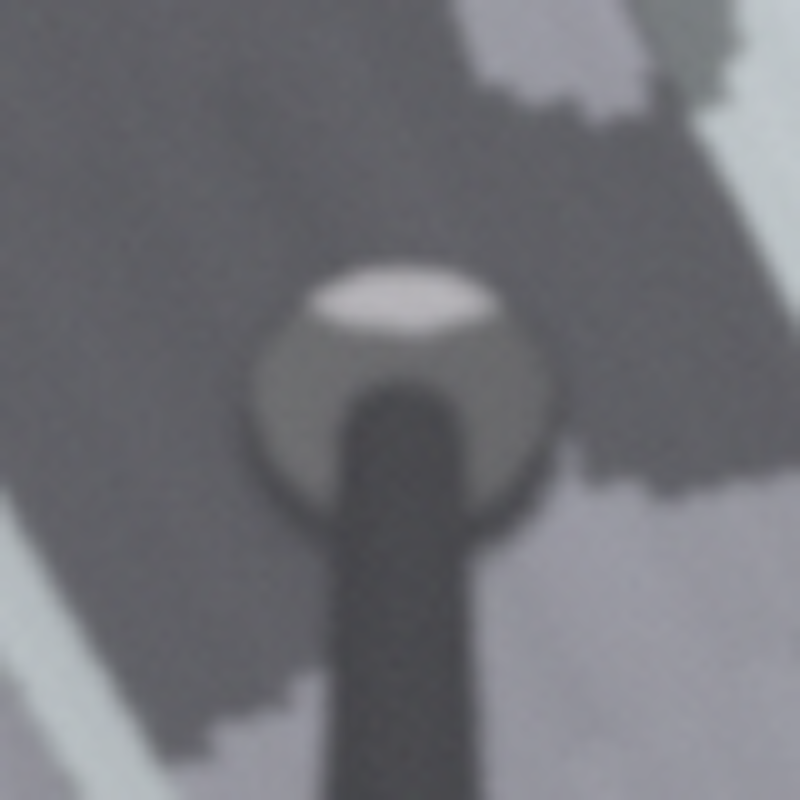

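View pics/s18c.png

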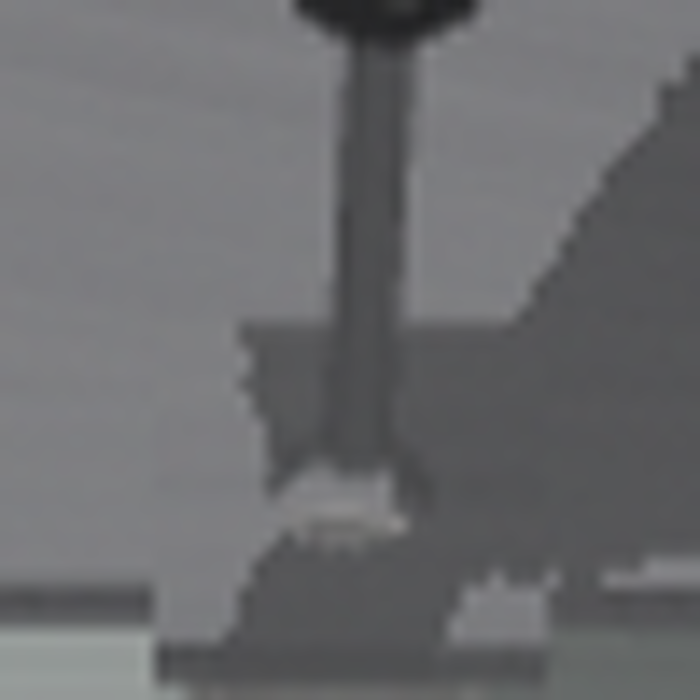

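Request:
carry_out(
  xyz=[
    [0,0,0.4],
    [0,0,0.8],
    [0,0,1.2],
    [0,0,1.2],
    [0,0,1.2],
  ],
  twist=[
    [0,0,0],
    [0,0,0],
    [0,0,0],
    [0,0,0],
    [0,0,0],
  ],
  claw=[1,1,1,1,1],
)

```text
time_s: 17.77
tool_pos: [0.587, 0.045, 0.2153]
tcp_rot: [[0.97, -0.243, 0.0], [-0.243, -0.97, -0.0], [0.0, -0.0, -1.0]]
ft_force: [-0.2, 0.6, -1.9]
grip_width: 0.294
```

```bash
python3 - <<'E'
from h import *
s=sensors.observe();t=s["tool_pos"];print(s["time_s"],t,s["ft_force"],s["tcp_rot"][2])
w=cam("wrist");crop(w,"w19c",285,200,80,80,9)
c=cam("scene");crop(c,"s19c",305,215,50,50,12)
E
```

```text
17.775 [0.587  0.045  0.2153] [-0.201   0.5617 -1.9332] [ 0.0001 -0.     -1.    ]
```

View pics/w19c.png

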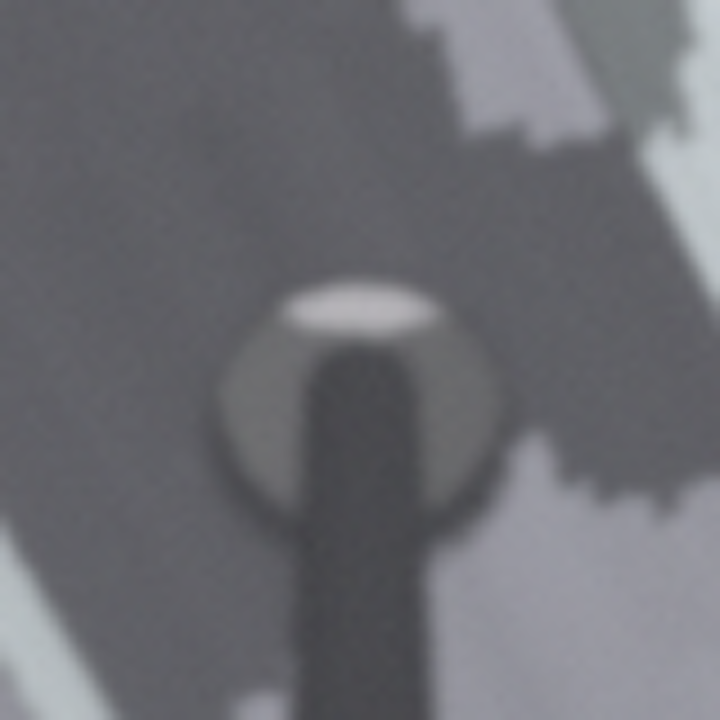

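View pics/s19c.png

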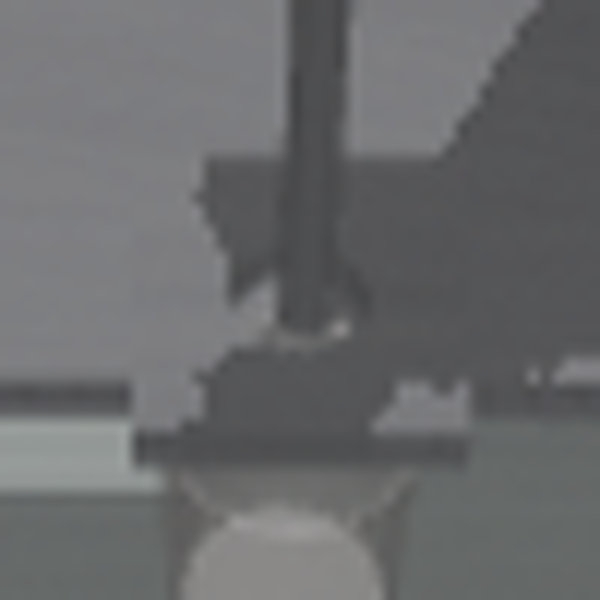

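Request:
carry_out(
  xyz=[
    [0,0,0.6],
    [0,0,1.2],
    [0,0,1.8],
    [0,0,2.4],
    [0,0,3.0],
    [0,0,3.6],
    [0,0,4.2],
    [0,0,4.7],
    [0,0,5.1],
    [0,0,5.2],
    [0,0,5.2],
    [0,0,5.2],
  ],
  twist=[
    [0,0,0],
    [0,0,0],
    [0,0,0],
    [0,0,0],
    [0,0,0],
    [0,0,0],
    [0,0,0],
    [0,0,0],
    [0,0,0],
    [0,0,0],
    [0,0,0],
    [0,0,0],
  ],
  claw=[1,1,1,1,1,1,1,1,1,1,1,1],
)

```text
time_s: 19.38
tool_pos: [0.587, 0.045, 0.1635]
tcp_rot: [[0.97, -0.243, 0.0], [-0.243, -0.97, 0.0], [0.0, -0.0, -1.0]]
ft_force: [-0.1, -0.6, -1.2]
grip_width: 0.291
```

```bash
python3 - <<'E'
from h import *
s=sensors.observe();t=s["tool_pos"];print(s["time_s"],t,s["ft_force"],s["tcp_rot"][2])
w=cam("wrist","w20");crop(w,"w20c",265,220,120,100,6)
c=cam("scene","s20");crop(c,"s20c",290,190,80,90,8)
print((proj(c,t-[0,0,.1185])-[290,190])*8)
c=cam("top","t20")
E
```

```text
19.375 [0.587  0.045  0.1635] [-0.1199 -0.6021 -1.2142] [ 0.0003 -0.0001 -1.    ]
[313.6425 538.68  ]
```

View pics/w20c.png

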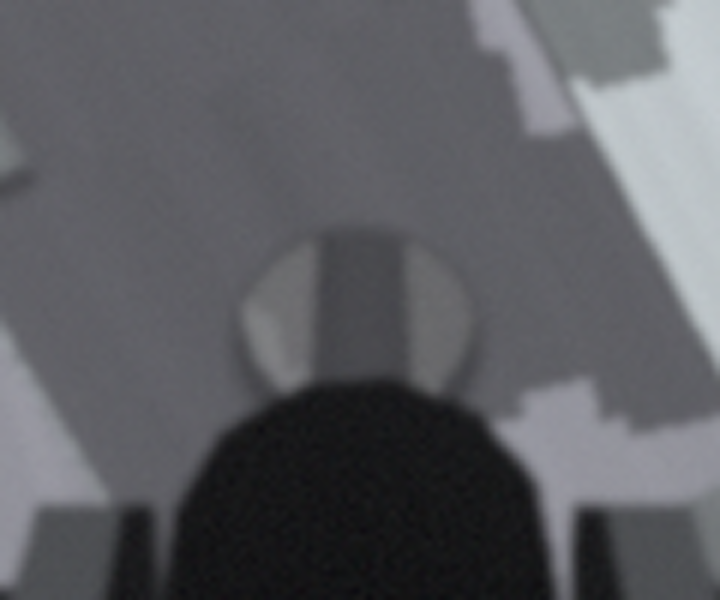

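View pics/s20c.png

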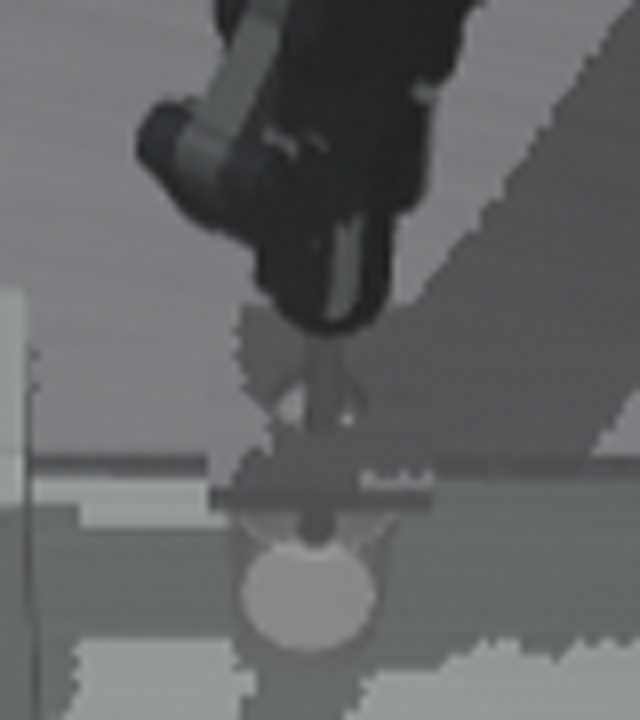

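View pics/s20.png

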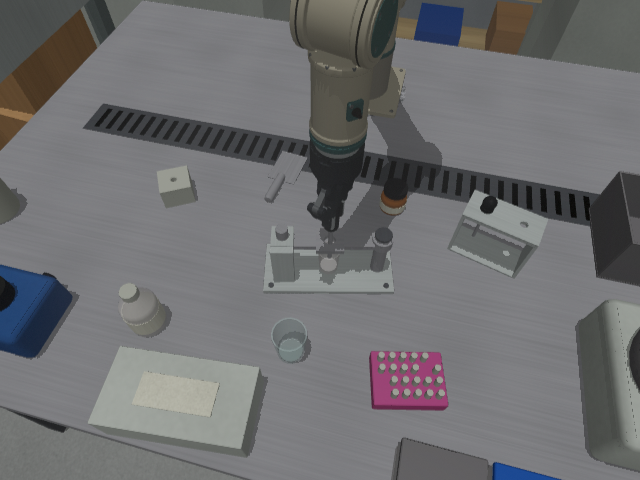

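Request:
carry_out(
  xyz=[
    [0,0,0],
    [0,0,0],
    [0,0,0],
    [0,0,0],
  ],
  twist=[
    [0,0,0],
    [0,0,0],
    [0,0,0],
    [0,0,0],
  ],
  claw=[1,1,1,1],
)

```text
time_s: 20.02
tool_pos: [0.5869, 0.045, 0.1633]
tcp_rot: [[0.97, -0.243, 0.0], [-0.243, -0.97, -0.0], [0.0, 0.0, -1.0]]
ft_force: [-0.5, -0.6, -1.8]
grip_width: 0.29
```

```bash
python3 - <<'E'
from h import *
s=sensors.observe();print(s["time_s"],s["tool_pos"],s["ft_force"],s["tcp_rot"][2],abs(s["dq"]).max())
print(arm.job_done())
E
```

```text
20.025 [0.5869 0.045  0.1633] [-0.5027 -0.6454 -1.7666] [ 0.  0. -1.] 0.001811332117879167
the job is handed in; nothing more can be done
None
```

View pics/t20.png

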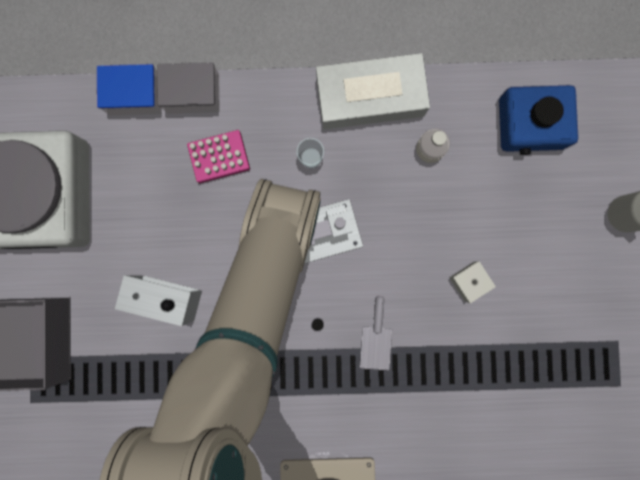

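I pinned the gate first, then lowered the probe through the guide hole into the cup. I handed the job in at about 20 s of robot time, with the arm still holding the probe.

- **Pin:** the head met the fork top with about 10 N, at the height worked out for fully home. I let go, and afterwards the camera showed the head flush on the fork.
- **Probe height and stillness:** the tip is at about z = 0.045 m, halfway down the cup. The tool axis is vertical, joint speeds are near zero, and no contact force showed during the descent.
- **Probe centring:** the last pictures put the rod within about 0.5–1 mm of the hole and cup centres. The wrist and scene cameras disagreed by about 1–2 mm along the gate, in opposite directions, so I held the position between them. The clearance is 6 mm all round.
- **Wrist camera:** its calibration was about 1.6 mm off sideways and looked about 1° off in pitch. I therefore steered by the tip against the hole in the same picture rather than by absolute positions.
- **Other objects:** in the last top and scene pictures the bystanders look unmoved. The arm hides the jar in the top view, but it is visible in the scene view.

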